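Draw a turnbuckle clamp tight on a wooden block

TASK

Lay the wooden block flat on the bed of the clamp, lengthwise between its two open jaws, then turn the turnbuckle by its tommy bars so that both jaws draw in together and hold the block tight. Let go of everything at the end, and leave the paint tin and the glue bottle where they stand.

Things in the scene. Friction and masses are not known exactly. Their poses are not given: they have to be found in the camera images.
- clamp: The bench clamp: wooden board 210 x 200 x 12 mm, screwed down; place and yaw (within 0.25 rad) differ each time. Origin: middle of the board's underside. x runs from the bed (70 mm on the -x side) to the turnbuckle (70 mm on the +x side), roughly away from the robot; y from the right jaw to the left jaw; z up. Two aluminium jaws reach from the turnbuckle to both sides of the bed.
- block_mid (a point): Plain light wooden block with bevelled edges, 46 x 72 x 46 mm (own x, y, z), 65 to 125 g, lying loose on the thin green cutting mat right of the clamp. The point is its centre, 23 mm above its underside; own y is its long axis, z is up. Grasp it across the 46 mm width.
- bed_top (a point): Centre of the top of the clamp's bed, a light wooden pad 56 x 56 mm, its top 55 mm above the bench; axes as the clamp's. The block is to lie on it with its long axis along y: its ends then stand 8 mm past the pad on either side, where the jaws press on them. Nothing stands within 45 mm of the block's long sides up there.
- turnbuckle_mid (a point): Middle of the turnbuckle's level axis (along the clamp's y), 70 mm above the bench, 140 mm from bed_top along x; axes as the clamp's, not turning. Body 60 mm long, hub 27 mm across; from it four 10 mm smooth round tommy bars stand out at right angles in the x-z plane, ends 55 mm from the axis. Push the upper bar over in an arc (level pushes are stiffer), then the next one: 3 to 8 N turns it.
- turnbuckle (a joint): Turn in rad; it stays where it is left. At 0 one bar points straight up (repeats each 1.571). It grows, and tightens, as the top of the turnbuckle goes away from the bed (clamp's +x): each jaw moves in 3.82 mm per rad. Starts at 0.1 to 1.5; the jaws meet the loaded block's ends at about 4.45, where turning becomes stiff (16 N at a bar is tight). Hard end without a block: 5.4.
- jaw_left_face (a point): Middle of the wood-faced pressing face of the left jaw (clamp's +y side), 78 mm above the bench. The face is 48 mm wide along the clamp's x and reaches from 57 to 93 mm above the bench; the metal jaw behind it reaches 94 mm. A threaded steel rod ties the jaw to the turnbuckle.
- jaw_right_face (a point): The same for the right jaw (-y side). The gap between the two faces is 106 mm less 7.64 mm per rad of the turnbuckle.
- tin: Paint tin, 78 mm diameter, 77 mm tall, a bystander; origin at the centre of its underside.
- glue_bottle: Brown glue bottle with a pale cap, 46 mm diameter, 85 mm tall, a bystander; origin at the centre of its underside.

How it is judged:
At the end, for the whole second after the job is handed in: The block lies flat on the bed (within 5 mm in height, 0.1 rad), its length along the clamp's y within 0.12 rad and within 15 mm of the bed's middle along x, at rest, with both jaws pressing on its ends with more than 3 N each (contact force between each of jaw_left, jaw_right and block above 3 N and x of block_mid in the frame of bed_top between -0.015 and 0.015 m and z of block_mid in the frame of bed_top between 0.019 and 0.028 m and angle between block_mid's own z axis and vertical below 0.1 rad and angle between the y axis of block_mid and the y axis of bed_top, either way round below 0.12 rad and linear speed of block below 0.01 m/s); the robot touches nothing.
It fails at once if the paint tin is moved by more than 20 mm (distance of tin from where it was at the start of the episode above 0.02 m).
It fails at once if the glue bottle is moved by more than 20 mm (distance of glue_bottle from where it was at the start of the episode above 0.02 m).
It also fails if it takes over 64 s, if anything falls off the work surface, if the arm or the gripper's body presses on something with over 40 N, if the wrist force passes 120 N, or if a joint passes its speed limit or range.

ROBOT

A 6-joint arm with a two-finger parallel gripper is mounted at the origin on the work surface; the furniture and walls round the work are solid. World frame = base frame: x ahead of the robot, y to its left, z up, the work surface at z = 0. Lengths are in m, angles in rad, forces in N, time in s.
With the tool pointing down it reaches from about 0.375 to 0.975 m from the base axis. Payload 3.8 kg.
Tool frame: the origin (TCP) lies at the centre of the arm's flange, where the gripper is bolted on; the fingertips stand 173 mm ahead of it and the grasp point (between the pads) lies ctrl.grip_depth ahead of it (ctrl.grip_depth is the distance from the TCP to the grasp point, in m); y points along the fingers, z is the direction in which the jaws open and shut, and the axes are right-handed (so a half turn about y gives the same grasp; the last joint's range is limited). The gripper opens to 85 mm and grips with 20 to 120 N. Pads are 22 mm wide; open, the fingers measure 114 mm over their backs; the gripper's body (76 mm by 85 mm) begins 54 mm behind the grasp point. The pads swing forward as they close: fully open they stand 13 mm farther back than shut.
Start: joints at [-1.356, 0.264, 1.604, -0, 1.274, -0.037], TCP at [0.168, -0.654, 0.405] pointing down, gripper open.
Joint ranges: [-2.63, 2.63], [-0.94, 2.18], [0.31, 2.57], [-1.31, 4.45], [0, 2.66], [-2.55, 2.55]. Speed limits (rad/s): [2.57, 2.57, 3.14, 3.14, 3.14, 3.14].

INTERFACE

Orientations are given as a rotation vector (axis times angle).
In Python, from bench import ctrl gives the robot as it stands. The module is installed in compiled form; this text tells all that it offers.
- The arm moves only by the tool play_rows, never from a script. Its argument "steps" is a list of rows, each an object with "travel": the shift along the tool's x, y, z in mm, a list of three; "turn": the turn, a rotation vector about the tool's x, y, z in rad, a list of three. A call has 1 to 12 rows; each row shifts and turns the pose as measured when the row begins, along the tool's axes as they then stand; what a row does not reach is not made up. A row lasts 1/8 s, in which the tool goes at most 62.5 mm and 10.7 degrees, less where a joint would pass 70% of its speed; a pose out of reach is approached as far as the arm can. A call is refused whole if a number of a shift passes 62.5 or a number of a turn 0.188, either way. A call with a gripper value outside its range is refused whole. "jaw" is the finger opening in mm, from 0 to 85.4, set as the call begins (left out, the last holds). The fingers move at their own pace and stop on an object; "squeeze" is the grip in N (left out, the last holds). Time passes only in rows, so rows that do not move let the fingers close. It gives the time, the measured TCP pose, the force and the opening at its end, in the units of the state.
- ctrl.read_state(): the state, without advancing time (a new reading comes with each control period).
- ctrl.read_camera(name): name is "side" or "top" or "wrist"; returns (picture, depth): 420x560x3 uint8, red, green, blue; 420x560 float32, m along the optical axis (not along the pixel's ray), 0 where there is no reading.
- ctrl.camera_info(name): a dict with "mtx" (3x3 intrinsics, pixels), "xyz" and "orientation" of the camera in the world. Camera axes: x right, y up, looking along -z (the intrinsics and any distortion apply to the point x, -y, -z); pixel columns grow to the right and rows downward; lengths in m; the calibration is good to about 2 mm. The wrist camera is an equidistant fisheye: a pixel r from the principal point sees the ray r / f radians off the axis. A picture is of the moment at which its call begins: read the wrist's pose just before it. camera_info takes no time and is no camera call; for the wrist camera it gives the pose at the moment of the call.
- ctrl.hand_in(): hands the job in, once; it reports no verdict.
The state is a dict: "time": time; "qpos": joint angles; "qvel": joint speeds; "joint_efforts": joint torques, N m; "ee_pos": TCP position; "tool_rot": TCP orientation; "force": force on the tool from outside, world axes, zero at the start; "moment": the same for the moment, N m; "opening": opening from 0.0 (shut) to 1.0 (fully open).
Only numpy, scipy, OpenCV 4.12 (cv2) and the standard library are available. Lean on these libraries where they do the work, as an engineer would, in place of code of your own. Each camera call takes 0.05 s, during which the arm holds its last target.

## Working session

There is one attempt and no reset: what is moved stays moved. The work goes in short steps, Python scripts to look and compute and a tool call to move; the robot and the scene stay as the last step left them, time stands still between calls to the robot, and variables do not carry over. Pictures are saved under pics/ and viewed, and the job is handed in when it is done.

Besides the shell and the picture viewer there is one more tool, called after "Call:" by a JSON object that holds its "name" and its "arguments". play_rows: Moves the arm, as the interface text tells. Its arguments: {"type":"object","properties":{"steps":{"type":"array","items":{"type":"object","properties":{"travel":{"type":"array","items":{"type":"number"}},"turn":{"type":"array","items":{"type":"number"}}}}},"jaw":{"type":"number"},"squeeze":{"type":"number"}},"required":["steps"]}

```bash
mkdir -p pics; cat > h.py <<'E'
import numpy as np, cv2
from bench import ctrl
from scipy.spatial.transform import Rotation as R
def snap(name,fn):
    info=ctrl.camera_info(name); p,d=ctrl.read_camera(name)
    cv2.imwrite('pics/'+fn+'.png',p[:,:,::-1]); np.savez('pics/'+fn+'.npz',p=p,d=d,mtx=info['mtx'],xyz=info['xyz'],o=np.array(info['orientation']))
    return p,d,info
def rot(o):
    o=np.array(o,float)
    return o if o.shape==(3,3) else R.from_rotvec(o).as_matrix()
def pts(fn):
    z=np.load('pics/'+fn+'.npz'); d=z['d']; K=z['mtx']; v,u=np.mgrid[0:420,0:560]
    c=np.stack([(u-K[0,2])/K[0,0]*d,-(v-K[1,2])/K[1,1]*d,-d],-1)
    return c@rot(z['o']).T+z['xyz'],z['p'],d
E
python3 - <<'E'
from h import *
s=ctrl.read_state(); print(s, ctrl.grip_depth)
for n in ['top','side','wrist']:
    p,d,i=snap(n,n+'0'); print(n,i,(d>0).mean())
E
```

```text
{'time': 0.0, 'qpos': array([-1.35588642e+00,  2.64764515e-01,  1.60537605e+00, -2.10702322e-05,
        1.27367802e+00, -3.69104265e-02]), 'qvel': array([ 8.11154303e-04, -2.39987842e-03, -1.87044432e-04,  4.43921756e-04,
        1.70554088e-03, -6.72484828e-05]), 'joint_efforts': array([ 2.00439485e-03, -5.15106726e+01, -3.67317402e+01,  2.01888574e-04,
        1.31152302e-02, -1.03682967e-05]), 'ee_pos': array([ 0.16810357, -0.65338248,  0.40335282]), 'tool_rot': array([-0.26446395,  2.08977415, -2.08511287]), 'force': array([ 0.03654113, -0.11964644,  0.26696153]), 'moment': array([0.01252366, 0.01652112, 0.00359906]), 'opening': 0.999053273223398} 0.1547
top {'mtx': array([[381.7097015 ,   0.        , 273.25916263],
       [  0.        , 381.7097015 , 209.29910233],
       [  0.        ,   0.        ,   1.        ]]), 'xyz': array([ 0.31744467, -0.01821958,  1.07388529]), 'orientation': array([ 0.11627586, -0.09166545, -1.55678723])} 0.9812925170068028
side {'mtx': array([[533.83602796,   0.        , 285.58142737],
       [  0.        , 533.83602796, 216.38527256],
       [  0.        ,   0.        ,   1.        ]]), 'xyz': array([-0.59886512,  0.36067726,  1.08304341]), 'orientation': array([ 0.56472504, -0.78538637, -1.81820228])} 0.9590816326530612
wrist {'mtx': array([[325.1922621 ,   0.        , 283.09536108],
       [  0.        , 325.1922621 , 204.96168533],
       [  0.        ,   0.        ,   1.        ]]), 'xyz': array([ 0.23477943, -0.63617524,  0.37278952]), 'orientation': array([-0.23240434,  0.18157531, -1.30926071])} 0.9830994897959183
```

View pics/top0.png

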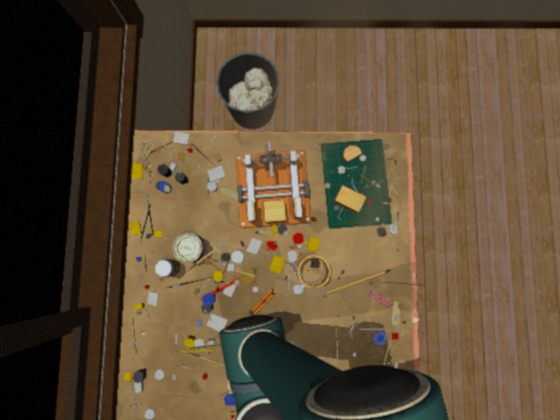

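View pics/side0.png

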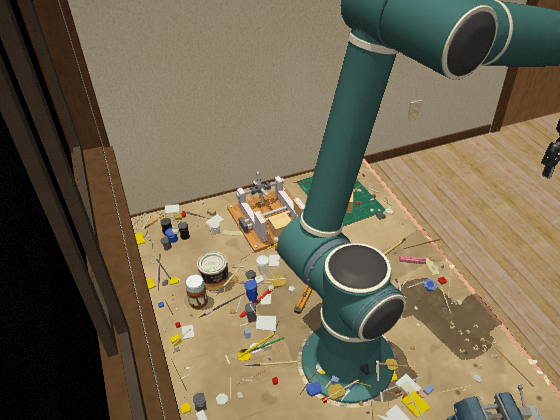

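View pics/wrist0.png

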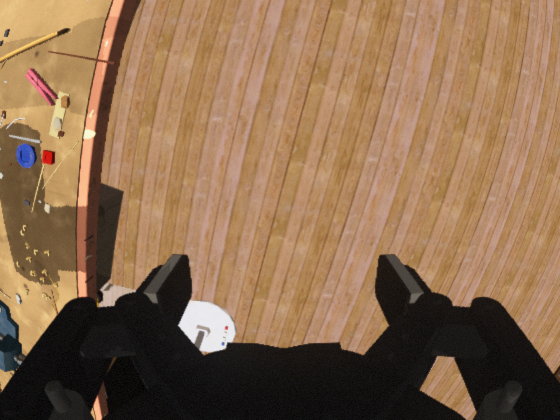

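The top view shows the orange clamp board around (274,190) with the bed pad near (274,211) and the turnbuckle near (271,160). The block is on the mat at about (351,199), the tin at (188,247) and the glue bottle at (166,268). Next I'll enlarge this and get point positions.

```bash
python3 - <<'E'
from h import *
P,p,d=pts('top0')
crop=p[120:290,140:420]
cv2.imwrite('pics/top0c.png',cv2.resize(crop[:,:,::-1],None,fx=2.8,fy=2.8,interpolation=cv2.INTER_CUBIC))
for u,v in [(274,211),(351,199),(340,175),(271,160),(271,150),(250,190),(296,190),(188,247),(166,268),(274,190),(330,250)]: print(u,v,P[v,u].round(4),p[v,u])
E
```

```text
274 211 [ 0.4488 -0.0034  0.0539] [196 183 105]
351 199 [ 0.4845 -0.2117  0.0487] [200 166  86]
340 175 [ 0.5616 -0.1903  0.0007] [28 73 58]
271 160 [0.583  0.0059 0.0794] [82 75 69]
271 150 [0.5987 0.0053 0.1196] [124 111  96]
250 190 [0.5062 0.0628 0.0507] [195 200 205]
296 190 [ 0.5074 -0.0625  0.0512] [196 201 205]
188 247 [0.349  0.2217 0.0681] [166 191 135]
166 268 [0.294  0.2725 0.0838] [197 203 207]
274 190 [ 0.5155 -0.0019  0.0043] [137  82  36]
330 250 [ 0.3475 -0.1599  0.0031] [161 134  87]
```

View pics/top0c.png

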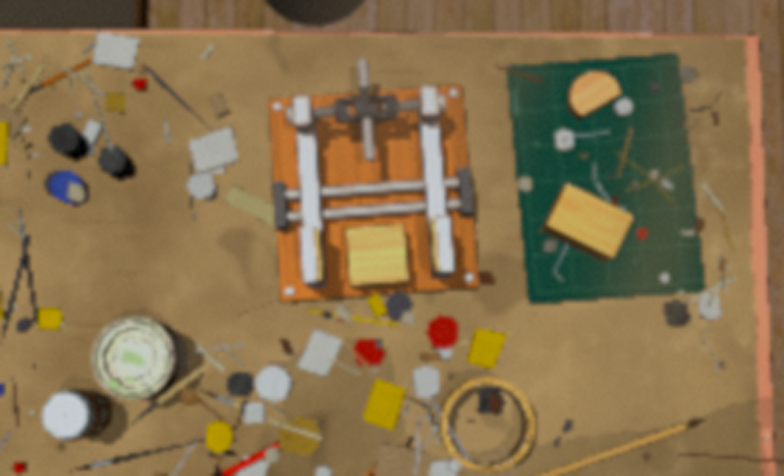

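```bash
python3 - <<'E'
from h import *
P,p,d=pts('top0'); z=np.load('pics/top0.npz'); K=z['mtx'];Ro=rot(z['o']);C=z['xyz']
hsv=cv2.cvtColor(p,cv2.COLOR_RGB2HSV)
def onplane(uv,h):
    uv=np.atleast_2d(uv).astype(float)
    r=np.c_[(uv[:,0]-K[0,2])/K[0,0],-(uv[:,1]-K[1,2])/K[1,1],-np.ones(len(uv))]@Ro.T
    return C+r*((h-C[2])/r[:,2])[:,None]
def fit(win,m,h,name):
    M=np.zeros(m.shape,np.uint8);u0,u1,v0,v1=win;M[v0:v1,u0:u1]=m[v0:v1,u0:u1]
    cs,_=cv2.findContours(M,0,2);c=max(cs,key=cv2.contourArea)
    X=onplane(c[:,0],h)
    r=cv2.minAreaRect((X[:,:2]*1000).astype(np.float32));print(name,np.round(r[0],1),np.round(r[1],1),round(r[2],1),'n',M.sum(),'zmed',np.median(P[...,2][M>0]))
    mm=M>0;print('  cloud mean',P[mm].mean(0).round(4))
fit((258,292,195,228),(P[...,2]>.045)&(P[...,2]<.066)&(hsv[...,1]>60),.055,'bed')
fit((325,385,170,225),(P[...,2]>.038)&(P[...,2]<.06),.048,'block')
# orange board
fit((225,325,140,235),(hsv[...,0]<14)&(hsv[...,1]>130)&(p[...,0]>90),.012,'board')
# bars/turnbuckle
m=(P[...,2]>.06)&(P[...,2]<.2);M=np.zeros_like(m);M[130:235,225:325]=m[130:235,225:325]
Q=P[M]
b=Q[(abs(Q[:,1]-.005)<.025)&(Q[:,0]>.53)]; 
print(len(b)); print(b[np.argsort(b[:,0])][::3].round(3))
for sgn in (1,-1):
    q=P[140:235,225:325].reshape(-1,3);q=q[(q[:,2]>.07)&(q[:,0]<.56)&(sgn*q[:,1]>0.02)];print(sgn,len(q),q.mean(0).round(4),q.min(0).round(3),q.max(0).round(3))
fit((165,212,225,270),(P[...,2]>.06)&(P[...,2]<.09),.077,'tin')
fit((145,190,255,285),(P[...,2]>.06)&(P[...,2]<.1),.085,'glue')
E
```

```text
bed [449.5  -4.5] [56.2 55.7] 5.0 n 444 zmed 0.05438573283131776
  cloud mean [ 0.4485 -0.0045  0.0544]
block [ 485.  -209.9] [71.1 48.2] 63.3 n 464 zmed 0.04800094745012684
  cloud mean [ 0.4854 -0.2103  0.0479]
board [585.9 -17.8] [20.4 34.4] 25.0 n 543 zmed 0.011472501305450855
  cloud mean [ 0.5253 -0.0009  0.0131]
257
[[ 0.536  0.005  0.081]
 [ 0.538  0.005  0.086]
 [ 0.54   0.005  0.087]
 [ 0.541  0.008  0.083]
 [ 0.544  0.003  0.084]
 [ 0.547  0.005  0.083]
 [ 0.549  0.003  0.083]
 [ 0.55   0.008  0.078]
 [ 0.553  0.     0.081]
 [ 0.555  0.008  0.083]
 [ 0.558  0.006  0.082]
 [ 0.56   0.     0.074]
 [ 0.561  0.003  0.079]
 [ 0.564  0.008  0.08 ]
 [ 0.566  0.003  0.08 ]
 [ 0.569  0.008  0.078]
 [ 0.572  0.008  0.081]
 [ 0.575  0.009  0.078]
 [ 0.576  0.014  0.073]
 [ 0.577  0.025  0.072]
 [ 0.577  0.006  0.08 ]
 [ 0.578  0.025  0.077]
 [ 0.578  0.009  0.077]
 [ 0.578  0.011  0.076]
 [ 0.579  0.003  0.075]
 [ 0.579  0.001  0.073]
 [ 0.58  -0.013  0.07 ]
 [ 0.58   0.009  0.079]
 [ 0.581 -0.01   0.078]
 [ 0.581  0.006  0.077]
 [ 0.581  0.019  0.076]
 [ 0.582 -0.015  0.075]
 [ 0.58
[... 939 characters left out ...]
0.01   0.07 ]
 [ 0.6    0.008  0.125]
 [ 0.6    0.001  0.077]
 [ 0.6    0.013  0.122]
 [ 0.602 -0.007  0.071]
 [ 0.604  0.011  0.121]
 [ 0.622  0.009  0.068]
 [ 0.623  0.015  0.065]
 [ 0.626  0.012  0.065]
 [ 0.629  0.007  0.066]
 [ 0.631  0.01   0.066]
 [ 0.632  0.007  0.062]
 [ 0.635  0.015  0.063]
 [ 0.639  0.013  0.061]
 [ 0.641  0.01   0.062]]
1 151 [0.4432 0.0558 0.0915] [0.418 0.046 0.071] [0.47  0.067 0.098]
-1 147 [ 0.4545 -0.065   0.092 ] [ 0.43  -0.075  0.07 ] [ 0.482 -0.056  0.097]
tin [347.6 220.8] [75.6 76. ] 2.1 n 785 zmed 0.07288057182543373
  cloud mean [0.3424 0.2263 0.0733]
glue [294. 276.] [46.4 44.5] 47.1 n 359 zmed 0.08282604377522507
  cloud mean [0.301  0.265  0.0799]
```

```bash
cat >> h.py <<'E'
def tgt(pos,zdir_deg):
    "tool down, tool z horizontal at angle; prints delta in tool axes"
    s=ctrl.read_state(); Rm=rot(s['tool_rot']); a=np.radians(zdir_deg)
    z=np.array([np.cos(a),np.sin(a),0]); y=np.array([0,0,-1.]); x=np.cross(y,z)
    T=np.c_[x,y,z]; dl=Rm.T@(np.array(pos)-s['ee_pos'])*1000
    rv=R.from_matrix(Rm.T@T).as_rotvec()
    print('t',round(s['time'],2),'pos',s['ee_pos'].round(4),'F',s['force'].round(1),'op',round(s['opening'],3),'d',dl.round(1),'rv',rv.round(4)); print(Rm.round(3)); return dl,rv
E
python3 - <<'E'
from h import *
tgt([.485,-.21,.30],-26.7)
tgt([.485,-.21,.30],153.3)
E
```

```text
t 0.15 pos [ 0.1681 -0.6535  0.4037] F [-1.   1.3 -1.9] op 0.999 d [-417.4  104.3 -350.3] rv [ 1.60e-03 -8.53e-01 -8.00e-04]
[[-0.968 -0.     0.249]
 [-0.249  0.002 -0.968]
 [-0.    -1.    -0.002]]
t 0.15 pos [ 0.1681 -0.6535  0.4037] F [-1.   1.3 -1.9] op 0.999 d [-417.4  104.3 -350.3] rv [1.0000e-03 2.2886e+00 2.0000e-03]
[[-0.968 -0.     0.249]
 [-0.249  0.002 -0.968]
 [-0.    -1.    -0.002]]
```

Call:
{"name": "play_rows", "arguments": {"steps": [{"travel": [-34.8,6,-29.2]},{"travel": [-34.8,6,-29.2]},{"travel": [-34.8,6,-29.2]},{"travel": [-34.8,6,-29.2]},{"travel": [-34.8,6,-29.2]},{"travel": [-34.8,6,-29.2]},{"travel": [-34.8,6,-29.2]},{"travel": [-34.8,6,-29.2]},{"travel": [-34.8,6,-29.2]},{"travel": [-34.8,6,-29.2]},{"travel": [-34.8,6,-29.2]},{"travel": [-34.8,6,-29.2]}], "jaw": 85, "squeeze": 60}}

```text
invalid input at $.steps[0]: expected keys travel, turn
```

Call:
{"name": "play_rows", "arguments": {"steps": [{"turn": [0,-0.17,0],"travel": [0,6,0]},{"turn": [0,-0.17,0],"travel": [0,6,0]},{"turn": [0,-0.17,0],"travel": [0,6,0]},{"turn": [0,-0.17,0],"travel": [0,6,0]},{"turn": [0,-0.17,0],"travel": [0,6,0]},{}]}}

```text
invalid input at $.steps[5]: expected keys travel, turn
```

```bash
python3 - <<'E'
from h import *
snap('wrist','wrist1')
tgt([.485,-.21,.185],-26.7)
E
```

```text
t 0.2 pos [ 0.1681 -0.6535  0.4038] F [-1.4 -0.3  0.2] op 0.999 d [-417.4  219.4 -350.2] rv [ 1.40e-03 -8.53e-01 -7.00e-04]
[[-0.968 -0.     0.249]
 [-0.249  0.001 -0.968]
 [-0.    -1.    -0.001]]
```

View pics/wrist1.png

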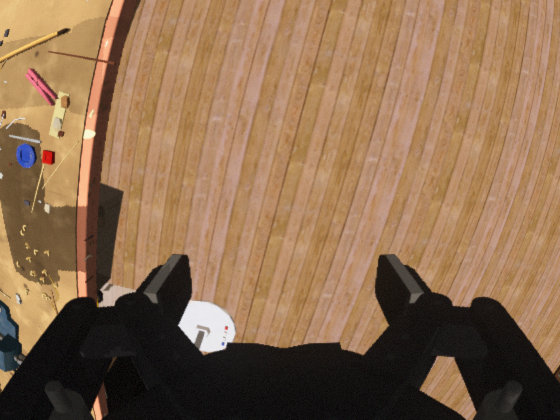

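The wrist view hasn't changed: floor, with the gripper fingers at (165,290) and (400,290). Both calls were refused because each row needs both keys, so I'm resending them.

Call:
{"name": "play_rows", "arguments": {"steps": [{"travel": [-34.8,6,-29.2],"turn": [0,0,0]},{"travel": [-34.8,6,-29.2],"turn": [0,0,0]},{"travel": [-34.8,6,-29.2],"turn": [0,0,0]},{"travel": [-34.8,6,-29.2],"turn": [0,0,0]},{"travel": [-34.8,6,-29.2],"turn": [0,0,0]},{"travel": [-34.8,6,-29.2],"turn": [0,0,0]},{"travel": [-34.8,6,-29.2],"turn": [0,0,0]},{"travel": [-34.8,6,-29.2],"turn": [0,0,0]},{"travel": [-34.8,6,-29.2],"turn": [0,0,0]},{"travel": [-34.8,6,-29.2],"turn": [0,0,0]},{"travel": [-34.8,6,-29.2],"turn": [0,0,0]},{"travel": [-34.8,6,-29.2],"turn": [0,0,0]}], "jaw": 85, "squeeze": 60}}

```text
time: 1.7
ee_pos: [0.4928, -0.1991, 0.3289]
tool_rot: [-0.256, 2.091, -2.091]
force: [-0.2, -0.3, -0.1]
opening: 0.995
```

Call:
{"name": "play_rows", "arguments": {"steps": [{"turn": [0,-0.17,0],"travel": [0,6,0]},{"turn": [0,-0.17,0],"travel": [0,6,0]},{"turn": [0,-0.17,0],"travel": [0,6,0]},{"turn": [0,-0.17,0],"travel": [0,6,0]},{"turn": [0,-0.17,0],"travel": [0,6,0]},{"turn": [0,0,0],"travel": [0,0,0]}]}}

```text
time: 2.45
ee_pos: [0.4942, -0.1946, 0.2966]
tool_rot: [-0.966, 1.529, -1.526]
force: [0.0, 0.5, 0.2]
opening: 1.0
```

```bash
python3 - <<'E'
from h import *
snap('wrist','wrist2')
tgt([.485,-.21,.185],-26.7)
E
```

```text
t 2.5 pos [ 0.4944 -0.1947  0.2969] F [-0.3  0.4  0.3] op 0.997 d [ 18.  111.9  -1.8] rv [ 0.0006  0.0215 -0.0012]
[[-0.43  -0.     0.903]
 [-0.903  0.001 -0.43 ]
 [-0.001 -1.    -0.001]]
```

View pics/wrist2.png

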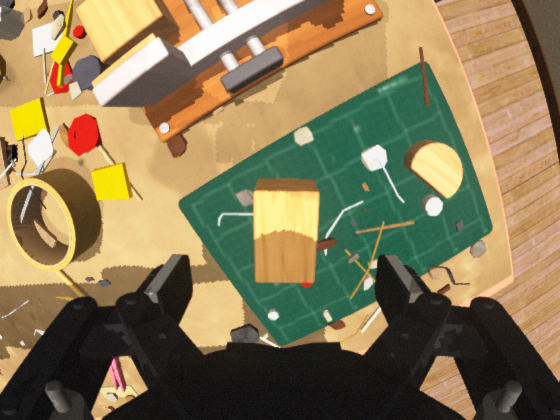

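The wrist view shows the block's top face with corners near (256,192), (320,190), (317,283) and (255,281), between the open fingers and square to them.

```bash
cat >> h.py <<'E'
def fish(fn,uv,h):
    z=np.load('pics/'+fn+'.npz');K=z['mtx'];Ro=rot(z['o']);C=z['xyz'];out=[]
    for u,v in uv:
        a=np.array([u-K[0,2],v-K[1,2]])/K[0,0];th=np.hypot(*a);k=np.sin(th)/th
        r=Ro@np.array([a[0]*k,-a[1]*k,-np.cos(th)]);out.append(C+r*(h-C[2])/r[2])
    return np.array(out)
E
python3 - <<'E'
from h import *
z=np.load('pics/wrist2.npz');p=z['p'];hsv=cv2.cvtColor(p,cv2.COLOR_RGB2HSV)
for u,v in [(290,220),(290,260),(290,186),(240,215)]: print(u,v,hsv[v,u],z['d'][v,u])
for c in [[(256,192),(320,191),(317,283),(255,281)]]:
    X=fish('wrist2',c,.048);print(X.round(4),X.mean(0).round(4))
    print([np.linalg.norm(X[i]-X[(i+1)%4]).round(4) for i in range(4)],[np.degrees(np.arctan2(*(X[i]-X[j])[[1,0]])).round(1) for i,j in[(0,3),(1,2),(0,1),(3,2)]])
E
```

```text
290 220 [ 25 117 254] 0.229073
290 260 [ 17 154 214] 0.23737596
290 186 [ 16 160 148] 0.23584192
240 215 [ 71  32 173] 0.27569515
[[ 0.4846 -0.1713  0.048 ]
 [ 0.5248 -0.1896  0.048 ]
 [ 0.4944 -0.2549  0.048 ]
 [ 0.4524 -0.233   0.048 ]] [ 0.489  -0.2122  0.048 ]
[np.float64(0.0442), np.float64(0.0721), np.float64(0.0474), np.float64(0.0695)] [np.float64(62.4), np.float64(65.0), np.float64(155.6), np.float64(152.4)]
```

Call:
{"name": "play_rows", "arguments": {"steps": [{"travel": [17.9,10,0.3],"turn": [0,0.02,0]},{"travel": [0,30,0],"turn": [0,0,0]},{"travel": [0,30,0],"turn": [0,0,0]},{"travel": [0,25,0],"turn": [0,0,0]},{"travel": [0,14,0],"turn": [0,0,0]},{"travel": [0,0,0],"turn": [0,0,0]}]}}

```text
time: 3.25
ee_pos: [0.4855, -0.2164, 0.185]
tool_rot: [-0.941, 1.551, -1.556]
force: [-0.9, 0.7, -0.1]
opening: 1.0
```

```bash
python3 - <<'E'
from h import *
tgt([.487,-.211,.185],-26.5)
E
```

```text
t 3.25 pos [ 0.4855 -0.2164  0.185 ] F [-0.9  0.7 -0.1] op 1.0 d [-5.5 -0.  -1.1] rv [-0.003  -0.0179  0.0007]
[[-0.462  0.002  0.887]
 [-0.887 -0.002 -0.462]
 [ 0.001 -1.     0.003]]
```

Call:
{"name": "play_rows", "arguments": {"steps": [{"travel": [-5.5,0,-1.1],"turn": [0,-0.018,0]},{"travel": [0,0,0],"turn": [0,0,0]}]}}

```text
time: 3.5
ee_pos: [0.4879, -0.2114, 0.1866]
tool_rot: [-0.951, 1.536, -1.545]
force: [0.5, -0.2, -0.7]
opening: 1.0
```

Call:
{"name": "play_rows", "arguments": {"steps": [{"travel": [0,0,0],"turn": [0,0,0]},{"travel": [0,0,0],"turn": [0,0,0]},{"travel": [0,0,0],"turn": [0,0,0]},{"travel": [0,0,0],"turn": [0,0,0]},{"travel": [0,0,0],"turn": [0,0,0]},{"travel": [0,0,0],"turn": [0,0,0]}], "jaw": 20, "squeeze": 50}}

```text
time: 4.25
ee_pos: [0.4889, -0.2116, 0.1886]
tool_rot: [-0.949, 1.532, -1.547]
force: [-0.4, 0.4, 1.1]
opening: 0.532
```

Call:
{"name": "play_rows", "arguments": {"steps": [{"travel": [0,-10,0],"turn": [0,0,0]},{"travel": [0,-30,0],"turn": [0,0,0]},{"travel": [0,-40,0],"turn": [0,0,0]},{"travel": [0,-35,0],"turn": [0,0,0]},{"travel": [0,0,0],"turn": [0,0,0]}]}}

```text
time: 4.88
ee_pos: [0.4874, -0.2108, 0.3077]
tool_rot: [-0.951, 1.534, -1.546]
force: [0.1, 0.1, -1.2]
opening: 0.532
```

```bash
python3 - <<'E'
from h import *
snap('wrist','wrist3')
tgt([.449,-.0045,.30],5.2)
E
```

```text
t 4.92 pos [ 0.4866 -0.2104  0.3058] F [ 0.1 -0.6 -2. ] op 0.532 d [-167.6    5.1 -125.5] rv [-0.0039 -0.5527  0.002 ]
[[-0.446  0.003  0.895]
 [-0.895 -0.003 -0.446]
 [ 0.001 -1.     0.004]]
```

View pics/wrist3.png

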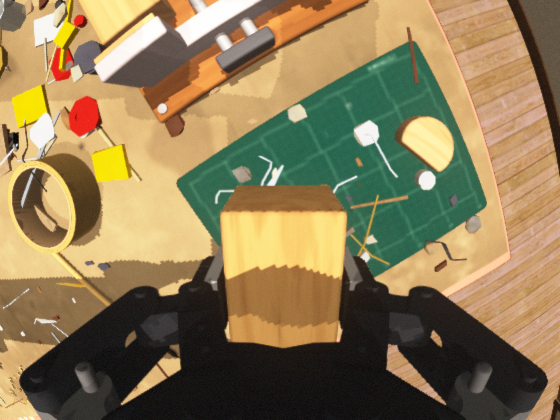

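The block is held: opening is 0.532, or 45 mm, and its end face shows at (285,200). I'll carry it over the bed now.

Call:
{"name": "play_rows", "arguments": {"steps": [{"travel": [-20,-6,-15],"turn": [0,0,0]},{"travel": [-34,-4,-25.5],"turn": [0,0,0]},{"travel": [-34,0,-25.5],"turn": [0,0,0]},{"travel": [-34,0,-25.5],"turn": [0,0,0]},{"travel": [-30,0,-22],"turn": [0,0,0]},{"travel": [-16,0,-12],"turn": [0,0,0]},{"travel": [0,0,0],"turn": [0,-0.138,0]},{"travel": [0,0,0],"turn": [0,-0.138,0]},{"travel": [0,0,0],"turn": [0,-0.138,0]},{"travel": [0,0,0],"turn": [0,-0.138,0]},{"travel": [0,0,0],"turn": [0,0,0]}]}}

```text
time: 6.3
ee_pos: [0.4383, 0.0035, 0.2961]
tool_rot: [-1.277, 1.154, -1.114]
force: [-0.4, 0.1, -0.1]
opening: 0.534
```

```bash
python3 - <<'E'
from h import *
snap('wrist','wrist4');snap('top','top4')
tgt([.449,-.0045,.2415],5.2)
p=np.load('pics/top4.npz')['p'];cv2.imwrite('pics/top4c.png',cv2.resize(p[130:240,220:400,::-1],None,fx=4,fy=4,interpolation=cv2.INTER_CUBIC))
E
```

```text
t 6.4 pos [0.4384 0.0035 0.2964] F [ 0.6 -0.5 -0.4] op 0.533 d [ 9.4 54.6 11.3] rv [ 0.0297  0.0139 -0.0049]
[[ 0.104 -0.03   0.994]
 [-0.995  0.002  0.105]
 [-0.005 -1.    -0.03 ]]
```

View pics/wrist4.png

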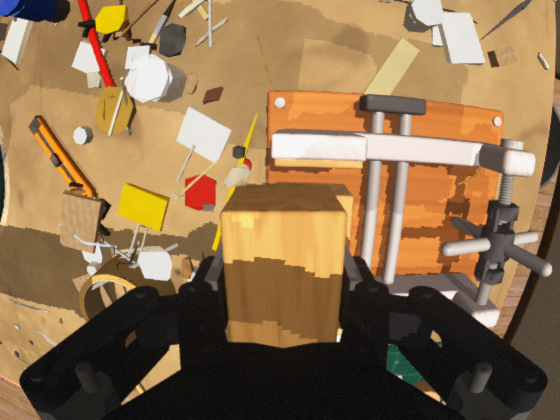

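View pics/top4c.png

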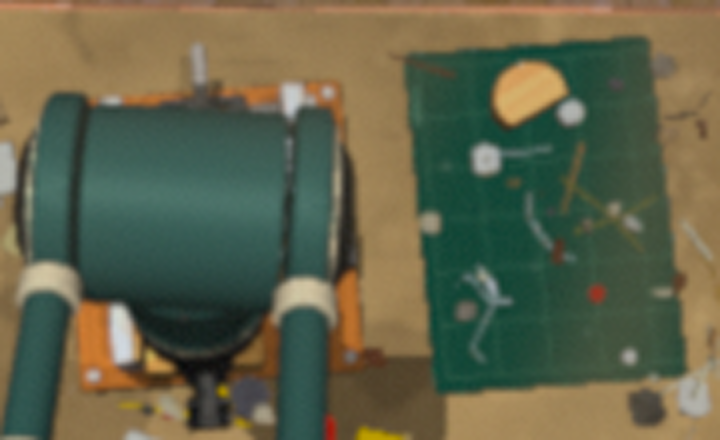

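The wrist view shows the block above the bed pad, whose corner is near (345,190). The left jaw is at (400,148) and the turnbuckle at (497,245). I'll correct the offset and a small tilt, then lower.

Call:
{"name": "play_rows", "arguments": {"steps": [{"travel": [9.4,0,11.3],"turn": [0.03,0.014,-0.005]},{"travel": [0,0,0],"turn": [0,0,0]}]}}

```text
time: 6.65
ee_pos: [0.4515, -0.0053, 0.2956]
tool_rot: [-1.248, 1.143, -1.146]
force: [-0.1, 0.4, -0.7]
opening: 0.527
```

```bash
python3 - <<'E'
from h import *
tgt([.449,-.0045,.2415],5.2)
E
```

```text
t 6.65 pos [ 0.4515 -0.0053  0.2956] F [-0.1  0.4 -0.7] op 0.527 d [-1.  54.1 -2.6] rv [-0.0024 -0.0034  0.0007]
[[ 0.087  0.002  0.996]
 [-0.996 -0.     0.087]
 [ 0.001 -1.     0.002]]
```

Call:
{"name": "play_rows", "arguments": {"steps": [{"travel": [-1,20,-1.5],"turn": [-0.002,-0.003,0]},{"travel": [0,16,-1],"turn": [0,0,0]},{"travel": [0,10,0],"turn": [0,0,0]},{"travel": [0,4,0],"turn": [0,0,0]},{"travel": [0,0,0],"turn": [0,0,0]}]}}

```text
time: 7.28
ee_pos: [0.45, -0.0051, 0.2444]
tool_rot: [-1.248, 1.143, -1.146]
force: [-0.6, 0.0, -1.3]
opening: 0.531
```

```bash
python3 - <<'E'
from h import *
tgt([.449,-.0045,.2415],5.2)
E
```

```text
t 7.28 pos [ 0.45   -0.0051  0.2444] F [-0.6  0.  -1.3] op 0.531 d [-0.7  2.8 -0.9] rv [-0.0018 -0.0034  0.0008]
[[ 0.087  0.002  0.996]
 [-0.996 -0.001  0.087]
 [ 0.001 -1.     0.002]]
```

Call:
{"name": "play_rows", "arguments": {"steps": [{"travel": [0,1.5,-0.5],"turn": [0,0,0]},{"travel": [0,0,0],"turn": [0,0,0]}]}}

```text
time: 7.52
ee_pos: [0.45, -0.0052, 0.2436]
tool_rot: [-1.247, 1.142, -1.147]
force: [-0.2, -0.5, -1.5]
opening: 0.53
```

Call:
{"name": "play_rows", "arguments": {"steps": [{"travel": [0,1.5,0],"turn": [0,0,0]},{"travel": [0,0,0],"turn": [0,0,0]}]}}

```text
time: 7.78
ee_pos: [0.4503, -0.0052, 0.2426]
tool_rot: [-1.246, 1.141, -1.148]
force: [0.3, 0.4, -0.7]
opening: 0.532
```

Call:
{"name": "play_rows", "arguments": {"steps": [{"travel": [0,2,0],"turn": [0,0,0]},{"travel": [0,0,0],"turn": [0,0,0]}]}}

```text
time: 8.02
ee_pos: [0.4505, -0.0052, 0.2408]
tool_rot: [-1.246, 1.14, -1.148]
force: [0.3, -0.8, -1.8]
opening: 0.527
```

Call:
{"name": "play_rows", "arguments": {"steps": [{"travel": [0,2,0],"turn": [0,0,0]},{"travel": [0,0,0],"turn": [0,0,0]}]}}

```text
time: 8.28
ee_pos: [0.451, -0.0052, 0.2411]
tool_rot: [-1.246, 1.14, -1.148]
force: [0.4, 0.3, -1.1]
opening: 0.53
```

Call:
{"name": "play_rows", "arguments": {"steps": [{"travel": [0,2.5,0],"turn": [0,0,0]},{"travel": [0,1,0],"turn": [0,0,0]}]}}

```text
time: 8.52
ee_pos: [0.4517, -0.0052, 0.2407]
tool_rot: [-1.247, 1.14, -1.148]
force: [-3.1, 0.2, 6.0]
opening: 0.534
```

Contact: the force reads 6 N upward. Releasing.

Call:
{"name": "play_rows", "arguments": {"steps": [{"travel": [0,0,0],"turn": [0,0,0]},{"travel": [0,0,0],"turn": [0,0,0]},{"travel": [0,0,0],"turn": [0,0,0]},{"travel": [0,0,0],"turn": [0,0,0]}], "jaw": 85}}

```text
time: 9.02
ee_pos: [0.4516, -0.0052, 0.24]
tool_rot: [-1.247, 1.141, -1.147]
force: [0.2, 0.1, -0.4]
opening: 0.994
```

Call:
{"name": "play_rows", "arguments": {"steps": [{"travel": [0,-15,0],"turn": [0,0,0]},{"travel": [0,-40,0],"turn": [0,0,0]},{"travel": [0,-35,0],"turn": [0,0,0]},{"travel": [0,0,0],"turn": [0,0,0]}]}}

```text
time: 9.52
ee_pos: [0.4512, -0.0052, 0.3348]
tool_rot: [-1.247, 1.14, -1.148]
force: [0.3, -0.2, 0.1]
opening: 0.999
```

```bash
python3 - <<'E'
from h import *
snap('wrist','wrist5')
tgt([.449,-.0045,.2415],5.2)
E
```

```text
t 9.57 pos [ 0.4505 -0.0051  0.3331] F [-0.2 -0.2 -0.6] op 0.991 d [-0.8 91.6 -1.6] rv [-0.002  -0.0032  0.0008]
[[ 0.087  0.002  0.996]
 [-0.996 -0.001  0.087]
 [ 0.001 -1.     0.002]]
```

View pics/wrist5.png

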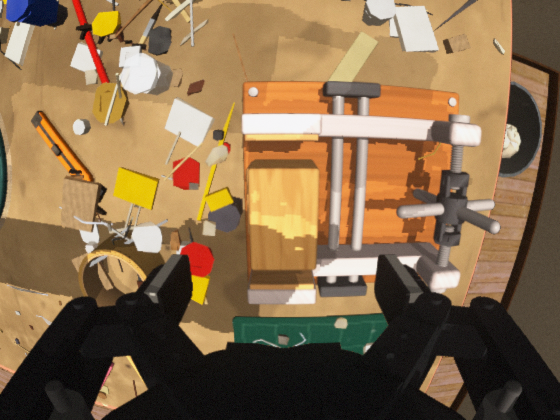

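The wrist view shows the block on the bed with top corners (249,169), (318,169), (317,271) and (250,271), parallel to the jaws at (285,125) and (285,290). The turnbuckle hub is at (453,208), with bar ends at (404,210) and (492,226).

```bash
python3 - <<'E'
from h import *
X=fish('wrist5',[(249,169),(318,169),(317,271),(250,271)],.101);print(X.round(4),X.mean(0).round(4))
print(fish('wrist5',[(453,208)],.083).round(4),fish('wrist5',[(492,226)],.122).round(4))
# wrist depth for cloud near turnbuckle
z=np.load('pics/wrist5.npz');K=z['mtx'];d=z['d'];v,u=np.mgrid[0:420,0:560]
a=(u-K[0,2])/K[0,0];b=(v-K[1,2])/K[1,1];th=np.hypot(a,b)+1e-9;k=np.tan(th)/th
P=np.stack([a*k*d,-b*k*d,-d],-1)@rot(z['o']).T+z['xyz']
print(P[120,285],P[220,285],P[195,290])
a0=np.radians(5.2);ex=np.array([np.cos(a0),np.sin(a0)]);bed=np.array([.449,-.0045])
rel=P[...,:2]-bed;cx=rel@ex;cy=rel@np.array([-ex[1],ex[0]])
m=(abs(cy)<.008)&(cx>.07)&(cx<.22)&(P[...,2]>.05)
o=np.argsort(cx[m]);print(np.c_[cx[m],cy[m],P[...,2][m]][o][::25].round(3))
E
```

```text
[[ 0.428   0.0277  0.101 ]
 [ 0.4716  0.0315  0.101 ]
 [ 0.4796 -0.04    0.101 ]
 [ 0.4328 -0.044   0.101 ]] [ 0.453  -0.0062  0.101 ]
[[0.585 0.01  0.083]] [[0.5973 0.0094 0.122 ]]
[0.4480567  0.06030583 0.09539321] [ 0.45383286 -0.00453884  0.09987306] [0.45545062 0.01309463 0.10137497]
[[ 0.07  -0.002  0.232]
 [ 0.07  -0.008  0.236]
 [ 0.072 -0.006  0.231]
 [ 0.073 -0.007  0.231]
 [ 0.089  0.001  0.082]
 [ 0.091  0.001  0.085]
 [ 0.092 -0.005  0.083]
 [ 0.093  0.004  0.082]
 [ 0.095 -0.002  0.085]
 [ 0.096  0.001  0.085]
 [ 0.098  0.002  0.086]
 [ 0.1   -0.005  0.083]
 [ 0.101  0.001  0.085]
 [ 0.103 -0.001  0.083]
 [ 0.105 -0.003  0.083]
 [ 0.107 -0.002  0.083]
 [ 0.109  0.002  0.081]
 [ 0.111 -0.001  0.081]
 [ 0.113 -0.003  0.082]
 [ 0.115 -0.002  0.08 ]
 [ 0.117 -0.005  0.079]
 [ 0.119  0.003  0.076]
 [ 0.121 -0.005  0.078]
 [ 0.123 -0.005  0.078]
 [ 0.125  0.002  0.079]
 [ 0.127  0.001  0.077]
 [ 0.129 -0.003  0.078]
 [ 0.13   0.006  0.069]
 [ 0.13   0.004  0.073]
 [ 0.131 -0.008  0.076]
 [ 0.132  0.007  0.077]
 [ 0.132 -0.     0.078]
 [ 0.133  0.     0.052]
 [ 0.134  0.002  0
[... 410 characters left out ...]
94]
 [ 0.145 -0.005  0.094]
 [ 0.145  0.003  0.097]
 [ 0.146  0.003  0.087]
 [ 0.146  0.     0.113]
 [ 0.147 -0.001  0.108]
 [ 0.147 -0.001  0.115]
 [ 0.147  0.001  0.113]
 [ 0.148  0.002  0.11 ]
 [ 0.148  0.001  0.116]
 [ 0.148 -0.005  0.117]
 [ 0.149 -0.005  0.115]
 [ 0.149  0.003  0.11 ]
 [ 0.15  -0.006  0.112]
 [ 0.15   0.004  0.102]
 [ 0.151  0.001  0.123]
 [ 0.152  0.003  0.11 ]
 [ 0.153 -0.003  0.123]
 [ 0.156  0.001  0.122]
 [ 0.162 -0.     0.07 ]
 [ 0.165 -0.     0.07 ]
 [ 0.168 -0.002  0.069]
 [ 0.171  0.002  0.069]
 [ 0.173 -0.005  0.067]
 [ 0.176  0.     0.068]
 [ 0.179 -0.001  0.068]
 [ 0.182  0.003  0.064]
 [ 0.185  0.003  0.064]
 [ 0.188 -0.006  0.063]
 [ 0.191 -0.     0.064]]
```

Call:
{"name": "play_rows", "arguments": {"steps": [{"travel": [0,0,0],"turn": [0,0,0]},{"travel": [0,0,25],"turn": [0,0,0]},{"travel": [-1,0,35],"turn": [0,0,0]},{"travel": [0,0,30],"turn": [0,0,0]},{"travel": [0,0,12],"turn": [0,0,0]},{"travel": [0,0,0],"turn": [0,0,0]}], "jaw": 0, "squeeze": 60}}

```text
time: 10.32
ee_pos: [0.5506, 0.0052, 0.3246]
tool_rot: [-1.259, 1.154, -1.138]
force: [-0.7, 0.2, -0.7]
opening: -0.004
```

```bash
cat >> h.py <<'E'
A0=np.radians(5.2);EX=np.array([np.cos(A0),np.sin(A0),0]);T0=np.array([.449,-.0045,.07])+.14*EX
def rel():
    s=ctrl.read_state();e=s['ee_pos']-T0;F=s['force'];EY=np.array([-EX[1],EX[0],0])
    x,y,z=e@EX*1000,e@EY*1000,e[2]*1000
    print('t',round(s['time'],2),'tip centre x,y,z rel axis',np.round([x,y,z-173],1),'F',np.round([F@EX,F@EY,F[2]],1)); return x,y,z-173
E
python3 - <<'E'
from h import *
snap('wrist','wrist6');rel()
tgt(T0+[0,0,.215]-.035*EX,5.2)
E
```

```text
t 10.38 tip centre x,y,z rel axis [-38.5   0.4  81.5] F [ 0.5  0.3 -0.3]
t 10.38 pos [0.55   0.0051 0.3245] F [ 0.5  0.4 -0.3] op -0.001 d [ 0.4 39.4  4.1] rv [ 0.0137 -0.0034 -0.0011]
[[ 0.087 -0.014  0.996]
 [-0.996 -0.     0.087]
 [-0.001 -1.    -0.014]]
```

View pics/wrist6.png

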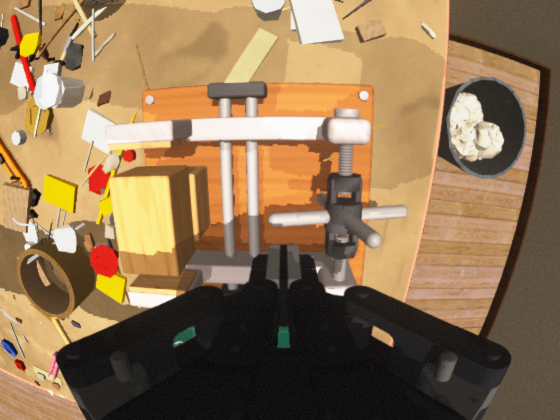

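The wrist view shows the closed fingertips at (285,262), just on the bed side of the upright bar, whose end is at (373,236). The level bars run from (275,218) to (405,211). Descending 40 mm now.

Call:
{"name": "play_rows", "arguments": {"steps": [{"travel": [0,15,4],"turn": [0.014,-0.003,-0.001]},{"travel": [0,20,0],"turn": [0,0,0]},{"travel": [0,5,0],"turn": [0,0,0]},{"travel": [0,0,0],"turn": [0,0,0]}]}}

```text
time: 10.88
ee_pos: [0.55, 0.0052, 0.2833]
tool_rot: [-1.252, 1.145, -1.141]
force: [0.0, -0.5, -0.2]
opening: 0.0
```

```bash
python3 - <<'E'
from h import *
rel()
tgt(T0+[0,0,.215]-.035*EX,5.2)
for th in np.arange(.2,1.56,.1):
    r=42; print(round(th,2),np.round([r*np.sin(th)-5*np.cos(th)-14.5, r*np.cos(th)+5*np.sin(th)],1))
E
```

```text
t 10.88 tip centre x,y,z rel axis [-38.5   0.5  40.3] F [ 0.  -0.5 -0.2]
t 10.88 pos [0.55   0.0052 0.2833] F [ 0.  -0.5 -0.2] op 0.0 d [ 0.5 -1.7  3.5] rv [ 0.0026 -0.0007 -0.0002]
[[ 0.09  -0.003  0.996]
 [-0.996  0.     0.09 ]
 [-0.    -1.    -0.003]]
0.2 [-11.1  42.2]
0.3 [-6.9 41.6]
0.4 [-2.7 40.6]
0.5 [ 1.2 39.3]
0.6 [ 5.1 37.5]
0.7 [ 8.7 35.3]
0.8 [12.1 32.8]
0.9 [15.3 30. ]
1.0 [18.1 26.9]
1.1 [20.7 23.5]
1.2 [22.8 19.9]
1.3 [24.6 16.1]
1.4 [26.  12.1]
1.5 [27.  8.]
```

Call:
{"name": "play_rows", "arguments": {"steps": [{"travel": [0,-1,12],"turn": [0,0,0]},{"travel": [0,0,12],"turn": [0,0,0]},{"travel": [0,0,6],"turn": [0,0,0]},{"travel": [0,0,5],"turn": [0,0,0]},{"travel": [0,1,5],"turn": [0,0,0]},{"travel": [0,1,5],"turn": [0,0,0]}]}}

```text
time: 11.62
ee_pos: [0.5975, 0.0093, 0.2841]
tool_rot: [-1.253, 1.145, -1.141]
force: [-3.1, -0.5, 0.4]
opening: 0.002
```

```bash
python3 - <<'E'
from h import *
rel();snap('wrist','wrist7')
E
```

```text
t 11.62 tip centre x,y,z rel axis [ 9.1  0.3 41.1] F [-3.1 -0.2  0.4]
```

View pics/wrist7.png

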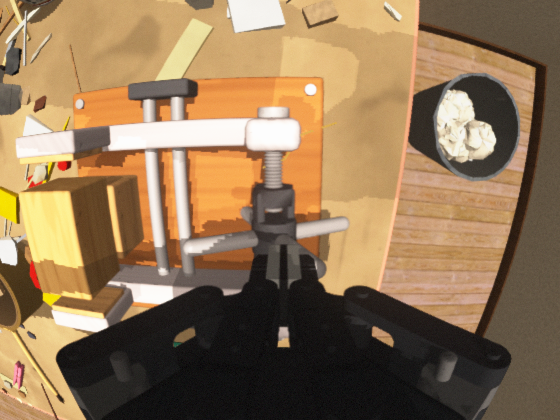

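The fingertips at (285,262) now hide most of the bar they pushed, only its end showing at (318,265). The bed-side bar at (190,247) has risen. Continuing along the arc.

Call:
{"name": "play_rows", "arguments": {"steps": [{"travel": [0,3.5,3],"turn": [0,0,0]},{"travel": [0,3.5,3],"turn": [0,0,0]},{"travel": [0,3.1,3.1],"turn": [0,0,0]},{"travel": [0,3.1,3.1],"turn": [0,0,0]},{"travel": [0,3.7,2.5],"turn": [0,0,0]},{"travel": [0,3.7,2.5],"turn": [0,0,0]}]}}

```text
time: 12.42
ee_pos: [0.6176, 0.0111, 0.2644]
tool_rot: [-1.249, 1.141, -1.144]
force: [-2.1, 0.3, 2.8]
opening: -0.002
```

```bash
python3 - <<'E'
from h import *
rel();tgt(T0,5.2)
E
```

```text
t 12.43 tip centre x,y,z rel axis [29.3  0.2 21.4] F [-2.1  0.5  2.8]
t 12.43 pos [0.6176 0.0111 0.2644] F [-2.1  0.3  2.8] op -0.002 d [  0.2 194.3 -29.8] rv [-0.0025 -0.0006  0.0005]
[[ 0.09   0.003  0.996]
 [-0.996 -0.     0.09 ]
 [ 0.    -1.     0.003]]
```

Call:
{"name": "play_rows", "arguments": {"steps": [{"travel": [0,3.5,0.8],"turn": [0,0,0]},{"travel": [0,3.5,0.3],"turn": [0,0,0]},{"travel": [0,3.5,0],"turn": [0,0,0]},{"travel": [0,2,0],"turn": [0,0,0]}]}}

```text
time: 12.92
ee_pos: [0.621, 0.0114, 0.2526]
tool_rot: [-1.243, 1.136, -1.147]
force: [0.7, 0.5, 4.6]
opening: -0.001
```

```bash
python3 - <<'E'
from h import *
rel();tgt(T0,5.2);snap('wrist','wrist8')
E
```

```text
t 12.93 tip centre x,y,z rel axis [32.7  0.2  9.6] F [0.7 0.4 4.6]
t 12.93 pos [0.621  0.0114 0.2526] F [0.7 0.5 4.6] op -0.001 d [ 1.000e-01  1.823e+02 -3.450e+01] rv [-0.0097 -0.0008  0.0007]
[[ 0.09   0.01   0.996]
 [-0.996  0.     0.09 ]
 [ 0.001 -1.     0.01 ]]
```

View pics/wrist8.png

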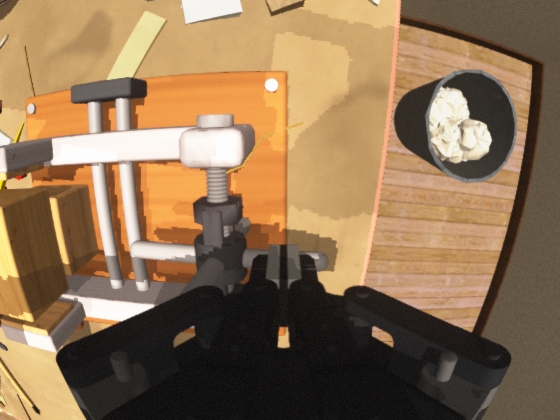

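The fingertips at (285,262) are on the far bar, which is now nearly level with its end at (323,262). The next bar stands upright near (205,285). Lifting, stepping back and pushing that one.

Call:
{"name": "play_rows", "arguments": {"steps": [{"travel": [0,-20,-3],"turn": [-0.01,0,0]},{"travel": [0,-30,0],"turn": [0,0,0]},{"travel": [0,-10,-10],"turn": [0,0,0]},{"travel": [0,0,-30],"turn": [0,0,0]},{"travel": [0,0,-25],"turn": [0,0,0]},{"travel": [0,0,-6],"turn": [0,0,0]},{"travel": [0,0,0],"turn": [0,0,0]}]}}

```text
time: 13.85
ee_pos: [0.5384, 0.0043, 0.3047]
tool_rot: [-1.266, 1.158, -1.133]
force: [0.6, -0.2, -0.0]
opening: -0.0
```

```bash
python3 - <<'E'
from h import *
rel();tgt(T0,5.2);snap('wrist','wrist9')
E
```

```text
t 13.85 tip centre x,y,z rel axis [-50.2   0.6  61.7] F [ 0.6 -0.2 -0. ]
t 13.85 pos [0.5384 0.0043 0.3047] F [ 0.6 -0.2 -0. ] op -0.0 d [  0.8 233.6  55.1] rv [ 0.021  -0.0008 -0.0008]
[[ 0.09  -0.021  0.996]
 [-0.996 -0.001  0.09 ]
 [-0.001 -1.    -0.021]]
```

View pics/wrist9.png

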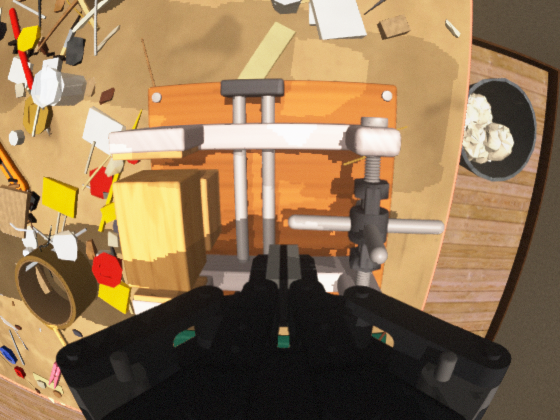

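The wrist view shows the fingertips at (285,262) on the bed side, the upright bar's end at (380,255), and level bars from (292,222) to (440,227). Straightening the tilt, lowering and pushing.

Call:
{"name": "play_rows", "arguments": {"steps": [{"travel": [0,10,5],"turn": [0.021,0,0]},{"travel": [0,9,8],"turn": [0,0,0]},{"travel": [0,0,10],"turn": [0,0,0]},{"travel": [0,0,8],"turn": [0,0,0]},{"travel": [0,0,7],"turn": [0,0,0]},{"travel": [0,0,6],"turn": [0,0,0]},{"travel": [0,0,5],"turn": [0,0,0]},{"travel": [0,0,5],"turn": [0,0,0]}]}}

```text
time: 14.9
ee_pos: [0.596, 0.0095, 0.2836]
tool_rot: [-1.255, 1.148, -1.138]
force: [-3.8, 0.4, -0.0]
opening: 0.0
```

```bash
python3 - <<'E'
from h import *
rel();tgt(T0,5.2)
E
```

```text
t 14.9 tip centre x,y,z rel axis [ 7.7  0.6 40.6] F [-3.8  0.8 -0. ]
t 14.9 pos [0.596  0.0095 0.2836] F [-3.8  0.4 -0. ] op 0.0 d [  0.8 213.7  -6.2] rv [ 0.0069 -0.0003 -0.0011]
[[ 0.09  -0.007  0.996]
 [-0.996  0.     0.09 ]
 [-0.001 -1.    -0.007]]
```

Same state as at this point in the first push, so I'm repeating the arc with slightly less x.

Call:
{"name": "play_rows", "arguments": {"steps": [{"travel": [0,3.5,3],"turn": [0.005,0,0]},{"travel": [0,3.5,3],"turn": [0,0,0]},{"travel": [0,3.1,3],"turn": [0,0,0]},{"travel": [0,3.1,3],"turn": [0,0,0]},{"travel": [0,3.7,2.2],"turn": [0,0,0]},{"travel": [0,3.7,2],"turn": [0,0,0]},{"travel": [0,3.5,1],"turn": [0,0,0]},{"travel": [0,3.5,0],"turn": [0,0,0]},{"travel": [0,3.5,0],"turn": [0,0,0]}]}}

```text
time: 16.02
ee_pos: [0.6189, 0.0114, 0.2556]
tool_rot: [-1.24, 1.133, -1.149]
force: [1.3, 0.3, 6.1]
opening: 0.004
```

```bash
python3 - <<'E'
from h import *
rel();tgt(T0,5.2);snap('wrist','wrist10')
E
```

```text
t 16.02 tip centre x,y,z rel axis [30.6  0.4 12.6] F [1.3 0.2 6.1]
t 16.02 pos [0.6189 0.0114 0.2556] F [1.3 0.3 6.1] op 0.004 d [  0.5 185.2 -33.2] rv [-0.0139 -0.0005 -0.0002]
[[ 0.09   0.014  0.996]
 [-0.996  0.001  0.09 ]
 [-0.    -1.     0.014]]
```

View pics/wrist10.png

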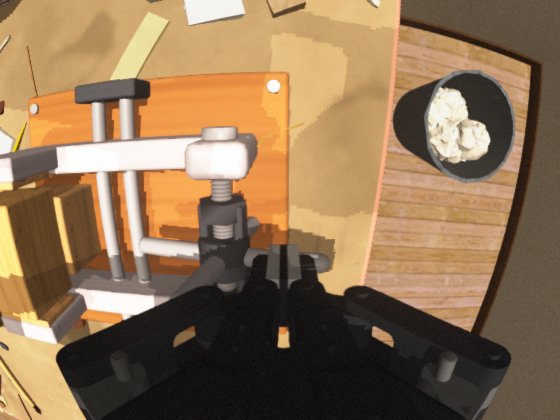

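As before, the fingertips at (285,262) are on the far bar, its end at (327,263). The left jaw has clearly drawn in, with its arm now meeting the block edge near (60,165). Third bar next.

Call:
{"name": "play_rows", "arguments": {"steps": [{"travel": [0,-20,-3],"turn": [-0.014,0,0]},{"travel": [0,-27,0],"turn": [0,0,0]},{"travel": [0,-10,-10],"turn": [0,0,0]},{"travel": [0,0,-25],"turn": [0,0,0]},{"travel": [0,0,-22],"turn": [0,0,0]},{"travel": [0,0,-8],"turn": [0,0,0]},{"travel": [0,0,0],"turn": [0.01,0,0]}]}}

```text
time: 16.95
ee_pos: [0.5429, 0.0048, 0.3047]
tool_rot: [-1.256, 1.149, -1.138]
force: [-0.3, -1.2, 1.4]
opening: -0.004
```

```bash
python3 - <<'E'
from h import *
rel();tgt(T0,5.2)
E
```

```text
t 16.95 tip centre x,y,z rel axis [-45.7   0.7  61.7] F [-0.5 -1.2  1.4]
t 16.95 pos [0.5429 0.0048 0.3047] F [-0.3 -1.2  1.4] op -0.004 d [  1.1 234.3  47.6] rv [ 0.0082 -0.0005 -0.0015]
[[ 0.09  -0.008  0.996]
 [-0.996  0.001  0.09 ]
 [-0.002 -1.    -0.008]]
```

Call:
{"name": "play_rows", "arguments": {"steps": [{"travel": [1,12,3],"turn": [0.008,0,-0.001]},{"travel": [0,8,5],"turn": [0,0,0]},{"travel": [0,0,10],"turn": [0,0,0]},{"travel": [0,0,8],"turn": [0,0,0]},{"travel": [0,0,7],"turn": [0,0,0]},{"travel": [0,0,6],"turn": [0,0,0]},{"travel": [0,0,5],"turn": [0,0,0]},{"travel": [0,0,5],"turn": [0,0,0]}]}}

```text
time: 17.95
ee_pos: [0.5946, 0.0084, 0.2808]
tool_rot: [-1.255, 1.148, -1.138]
force: [-3.4, -0.3, 0.3]
opening: -0.001
```

```bash
python3 - <<'E'
from h import *
rel();tgt(T0,5.2)
E
```

```text
t 17.95 tip centre x,y,z rel axis [ 6.2 -0.3 37.8] F [-3.5  0.   0.3]
t 17.95 pos [0.5946 0.0084 0.2808] F [-3.4 -0.3  0.3] op -0.001 d [-1.000e-01  2.108e+02 -4.700e+00] rv [ 0.0071 -0.0002 -0.0009]
[[ 0.09  -0.007  0.996]
 [-0.996  0.     0.09 ]
 [-0.001 -1.    -0.007]]
```

Call:
{"name": "play_rows", "arguments": {"steps": [{"travel": [0,2.5,3],"turn": [0.005,0,0]},{"travel": [0,2.8,3],"turn": [0,0,0]},{"travel": [0,3,3],"turn": [0,0,0]},{"travel": [0,3.2,2.8],"turn": [0,0,0]},{"travel": [0,3.5,2.2],"turn": [0,0,0]},{"travel": [0,3.5,1.5],"turn": [0,0,0]}]}}

```text
time: 18.7
ee_pos: [0.6137, 0.0101, 0.2648]
tool_rot: [-1.244, 1.137, -1.145]
force: [-1.2, 0.1, 4.3]
opening: 0.003
```

```bash
python3 - <<'E'
from h import *
rel();tgt(T0,5.2)
E
```

```text
t 18.7 tip centre x,y,z rel axis [25.3 -0.4 21.8] F [-1.2  0.2  4.3]
t 18.7 pos [0.6137 0.0101 0.2648] F [-1.2  0.1  4.3] op 0.003 d [ -0.3 194.6 -26.8] rv [-0.0077 -0.0004 -0.0004]
[[ 0.09   0.008  0.996]
 [-0.996  0.001  0.09 ]
 [-0.    -1.     0.008]]
```

Call:
{"name": "play_rows", "arguments": {"steps": [{"travel": [0,3,0.6],"turn": [0,0,0]},{"travel": [0,3,0.3],"turn": [0,0,0]},{"travel": [0,3,0],"turn": [0,0,0]}]}}

```text
time: 19.08
ee_pos: [0.6167, 0.0104, 0.2569]
tool_rot: [-1.24, 1.133, -1.149]
force: [-0.3, 0.6, 5.2]
opening: 0.001
```

```bash
python3 - <<'E'
from h import *
rel()
E
```

```text
t 19.07 tip centre x,y,z rel axis [28.4 -0.4 13.9] F [-0.2  0.6  5.2]
```

Call:
{"name": "play_rows", "arguments": {"steps": [{"travel": [0,3,0],"turn": [0,0,0]},{"travel": [0,3,0],"turn": [0,0,0]}]}}

```text
time: 19.32
ee_pos: [0.6178, 0.0105, 0.2534]
tool_rot: [-1.237, 1.13, -1.15]
force: [-5.7, 0.3, 15.1]
opening: 0.003
```

```bash
python3 - <<'E'
from h import *
rel();snap('wrist','wrist11')
E
```

```text
t 19.32 tip centre x,y,z rel axis [29.5 -0.3 10.4] F [-5.6  0.8 15.1]
```

View pics/wrist11.png

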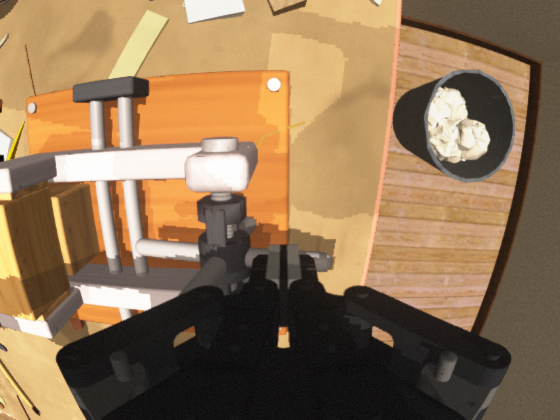

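The force has jumped to 15 N, and both jaws meet the block ends at the left of the image (50,160 and 50,310). Pressing a little more to tighten.

Call:
{"name": "play_rows", "arguments": {"steps": [{"travel": [0,4,0],"turn": [0,0,0]},{"travel": [0,5,0],"turn": [0,0,0]}]}}

```text
time: 19.62
ee_pos: [0.6186, 0.0106, 0.2504]
tool_rot: [-1.237, 1.13, -1.15]
force: [-11.4, 0.1, 28.6]
opening: -0.002
```

```bash
python3 - <<'E'
from h import *
rel()
E
```

```text
t 19.62 tip centre x,y,z rel axis [30.3 -0.3  7.4] F [-11.4   1.2  28.6]
```

28.6 N at about 45 mm is well past the stated tight value, so I'm lifting off and backing away.

Call:
{"name": "play_rows", "arguments": {"steps": [{"travel": [0,-8,0],"turn": [0,0,0]},{"travel": [0,-25,0],"turn": [0,0,0]},{"travel": [0,-45,0],"turn": [-0.015,0,0]},{"travel": [0,-40,-30],"turn": [0,0,0]},{"travel": [0,0,-45],"turn": [0,0,0]},{"travel": [0,0,-45],"turn": [0,0,0]},{"travel": [0,0,-20],"turn": [0,0,0]},{"travel": [0,0,0],"turn": [0,0,0]}]}}

```text
time: 20.62
ee_pos: [0.4731, -0.0027, 0.3666]
tool_rot: [-1.252, 1.143, -1.142]
force: [0.2, 0.0, 0.7]
opening: 0.002
```

```bash
python3 - <<'E'
from h import *
rel();tgt(T0,5.2);snap('wrist','wrist12');snap('top','top12')
E
```

```text
t 20.62 tip centre x,y,z rel axis [-115.9   -0.4  123.6] F [0.2 0.  0.7]
t 20.62 pos [ 0.4731 -0.0027  0.3666] F [0.2 0.  0.7] op 0.002 d [ -0.6 296.5 116.1] rv [ 0.0009 -0.0001  0.0006]
[[ 0.091 -0.001  0.996]
 [-0.996 -0.001  0.091]
 [ 0.001 -1.    -0.001]]
```

View pics/wrist12.png

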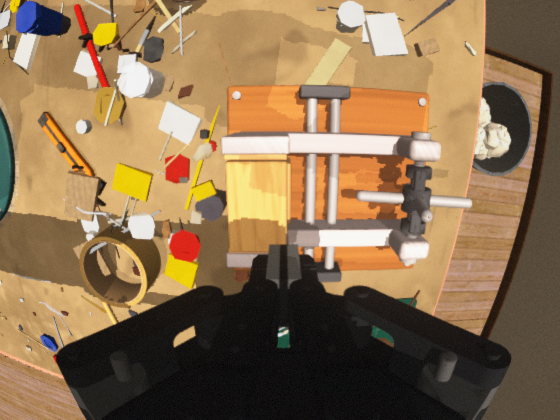

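The wrist view shows the block at about (228–288, 158–253), flush against both jaw faces with no visible gaps. The bars are level and upright at (415,200). I'll check the numbers and the bystanders.

```bash
python3 - <<'E'
from h import *
X=fish('wrist12',[(228,158),(288,160),(286,254),(229,252)],.101);b=np.array([.449,-.0045,.055])
print(X.round(4),[(X.mean(0)-b)@EX], np.degrees(np.arctan2(*(X[0]-X[3])[[1,0]])),np.degrees(np.arctan2(*(X[1]-X[2])[[1,0]])))
z=np.load('pics/wrist12.npz');K=z['mtx'];d=z['d'];v,u=np.mgrid[0:420,0:560]
a=(u-K[0,2])/K[0,0];c=(v-K[1,2])/K[1,1];th=np.hypot(a,c)+1e-9;k=np.tan(th)/th
P=np.stack([a*k*d,-c*k*d,-d],-1)@rot(z['o']).T+z['xyz']
Q=P[165:245,235:282].reshape(-1,3);A=np.c_[Q[:,:2]-Q[:,:2].mean(0),np.ones(len(Q))];s=np.linalg.lstsq(A,Q[:,2],rcond=None)[0];print('top plane slope,z',s.round(4),Q.mean(0).round(4))
P,p,_=pts('top12');P0,p0,_=pts('top0')
for w in [(165,212,225,270),(145,182,255,285)]:
    f=[]
    for PP in (P0,P):
        q=PP[w[2]:w[3],w[0]:w[1]].reshape(-1,3);q=q[q[:,2]>.05];f.append((len(q),q.mean(0).round(4)))
    print(f)
E
```

```text
[[ 0.4295  0.0314  0.101 ]
 [ 0.4734  0.0336  0.101 ]
 [ 0.4789 -0.0405  0.101 ]
 [ 0.4336 -0.0433  0.101 ]] [np.float64(0.004820966104183552)] 93.1693726459703 94.25865308320722
top plane slope,z [0.1366 0.1519 0.1021] [ 0.4541 -0.0019  0.1021]
[(845, array([0.3413, 0.2219, 0.089 ])), (1010, array([0.3381, 0.196 , 0.1781]))]
[(332, array([0.2975, 0.267 , 0.097 ])), (335, array([0.2976, 0.2671, 0.0967]))]
```

```bash
python3 - <<'E'
from h import *
z=np.load('pics/wrist12.npz');K=z['mtx'];d=z['d'];v,u=np.mgrid[0:420,0:560]
a=(u-K[0,2])/K[0,0];c=(v-K[1,2])/K[1,1];th=np.hypot(a,c)+1e-9;k=np.tan(th)/th
P=np.stack([a*k*d,-c*k*d,-d],-1)@rot(z['o']).T+z['xyz']
Q=P[168:232,236:258].reshape(-1,3);Q=np.vstack([Q,P[168:225,258:280].reshape(-1,3)]);Q=Q[abs(Q[:,2]-.101)<.015]
A=np.c_[Q[:,:2]-Q[:,:2].mean(0),np.ones(len(Q))];print(np.linalg.lstsq(A,Q[:,2],rcond=None)[0].round(4),len(Q),np.median(Q[:,2]))
p=np.load('pics/top12.npz')['p'];cv2.imwrite('pics/top12c.png',cv2.resize(p[120:290,140:420,::-1],None,fx=2.8,fy=2.8))
cv2.imwrite('pics/wrist12c.png',cv2.resize(z['p'][120:285,210:450,::-1],None,fx=3.2,fy=3.2,interpolation=cv2.INTER_CUBIC))
E
```

```text
[-0.0023  0.0035  0.1011] 2653 0.1011150914415849
```

View pics/wrist12c.png

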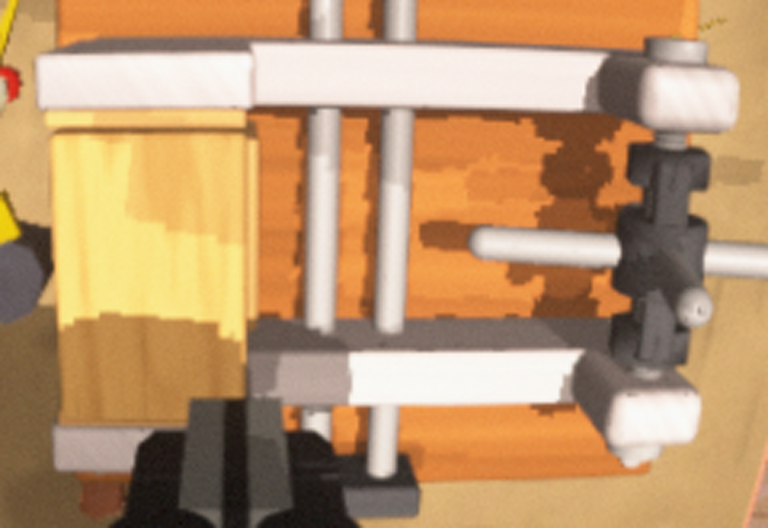

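View pics/top12c.png

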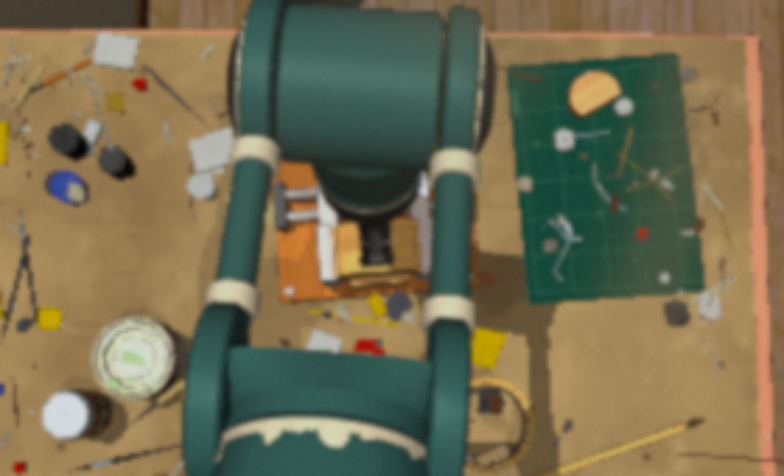

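In the close-up the block is flat and seated against both jaws: its upper edge meets the wood face at (150,120) and its lower edge meets the other jaw at (110,430). In the top view the tin (135,357) and glue bottle (70,413) haven't moved. Handing in.

```bash
python3 -c "
from bench import ctrl
print(ctrl.hand_in())"
```

```text
the job is handed in; nothing more can be done
None
```

The block is lying flat on the clamp's bed, held between both jaws, and I handed the job in at about 21 s of the 64 s allowed. I gripped the block across its width, set it down along the clamp's y, then pushed three tommy bars over in turn. On the last one I pressed until about 29 N, past the 16 N given as tight, then let go and lifted clear.

**Last checks**
- **Height and tilt:** the block's top is at 0.101 m, as expected on the bed, and tilted less than 0.005 rad.
- **Position and yaw:** it sits about 2–5 mm off the bed's middle along x. Its long axis is about 1–2° (0.02–0.035 rad) off the clamp's y.
- **Jaws:** both faces sit flush on the block's ends in the picture. The jaw forces themselves can't be read; they are inferred from the stiff turnbuckle.
- **Bystanders:** the glue bottle measured unmoved. The arm partly covered the tin, so its number didn't hold up, but the picture shows it in the same place.
- **Robot:** the gripper is about 90 mm above the block, with no contact force.

**What went wrong or disagreed**
- Two early move calls were refused for a format error and moved nothing.
- A first tilt fit of the block top gave about 0.14 rad per axis because the finger was in the measured area. The 0.005 rad figure is from redoing it without the finger.
- The wrist camera put the block about 3–4 mm further along x than the top camera, which is within the tolerance.

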